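# Press a post foot into a corner jig and hold it there

### The arm

A 6-joint arm with a two-finger parallel gripper is mounted at the origin on the work surface. World frame = base frame: x ahead of the robot, y to its left, z up, the work surface at z = 0. Lengths are in m, angles in rad, forces in N, time in s.
With the tool pointing down it reaches from about 0.425 to 0.95 m from the base axis. Payload 14.7 kg.
Tool frame: the origin (TCP) lies midway between the tips of the shut fingers; the grasp point (between the pads) lies 19 mm behind it; z points along the fingers, y is the line along which they close (so a half turn about z gives the same grasp; the last joint's range is limited). The gripper opens to 85 mm and grips with 20 to 120 N. Pads are 22 mm wide; open, the fingers measure 114 mm over their backs; the gripper's body (76 mm by 85 mm) begins 54 mm behind the grasp point. The pads swing forward as they close: fully open they stand 13 mm farther back than shut.
Start: joints at [-1.226, 0.48, 1.596, -0, 1.065, -0.047], TCP at [0.248, -0.601, 0.198] pointing down, gripper open.
Joint ranges: [-2.75, 2.75], [-0.82, 2.05], [0.23, 2.67], [-1.56, 4.7], [0.09, 2.69], [-2.92, 2.92]. Speed limits (rad/s): [1.89, 1.89, 2.39, 3.01, 3.01, 3.01].

### API

Orientations are given as a unit quaternion [x, y, z, w].
In Python, from station import bot, monitor, optics, order gives the robot as it stands. Calls block until the motion is done:
- bot.reach(position, orientation): joint-space move of the TCP to a pose.
- bot.move_linear(position, attitude=None, feed=0.15): straight line of the TCP; attitude=None keeps the orientation; feed is the mean speed in m/s.
- bot.move_joints(angles): joint-space move.
- bot.command_gripper(opening, squeeze=None): opening from 0.0 (shut) to 1.0 (fully open); squeeze is the grip in N (None keeps the last); returns when the fingers have stopped.
- bot.dwell(seconds).
- bot.ik(position, orientation): joint angles nearest the present ones, or None.
- monitor.get_state(): the state.
- optics.get_image(name): name is "scene" or "top" or "wrist"; returns the picture (400x640x3 uint8, red, green, blue); there is no depth.
- optics.camera_model(name): a dict with "mtx" (3x3 intrinsics, pixels), "dist" ([k1, k2, p1, p2, k3] as OpenCV has them; the pictures are not rectified), "camera_from_world" (4x4, takes a point from world to camera coordinates). Camera axes: x right, y down, z forward; pixel columns grow to the right and rows downward; lengths in m; the calibration is good to about 2 mm. A picture is of the moment at which its call begins: read the wrist's pose just before it. camera_model takes no time and is no camera call; for the wrist camera it gives the pose at the moment of the call.
A pose or a line that the arm cannot do raises bot.PlanningError and nothing moves.
- order.close_job(): hands the job in; it is judged then, once.
The state is a dict: "time_s": time; "qpos": joint angles; "qd": joint speeds; "joint_efforts": joint torques, N m; "tool_pos": TCP position; "ee_rot": TCP orientation; "contact_force": force on the tool from outside, world axes, zero at the start; "torque": the same for the moment, N m; "opening": opening from 0.0 (shut) to 1.0 (fully open); "finger_force": force on a finger pad.
Only numpy, scipy, OpenCV 4.12 (cv2) and the standard library are available. Lean on these libraries where they do the work, as an engineer would, in place of code of your own. Each camera call takes 0.05 s, during which the arm holds its last target. There are 200 camera calls.

### The job

Stand the post foot on the board of the corner jig and slide its base plate in under the overhanging steel strips, a long edge of the plate towards the side fence, until the plate bears against both wooden fences at once and lies flat on the board. Press it firmly into that corner with the gripper and finish like that, still holding and pressing it against both fences; do not let go. Leave the glue bottle, hammer, angle bracket and tin where they are.

Things in the scene. Friction and masses are not known exactly. Their poses are not given: they have to be found in the camera images.
- foot_mid (a point): Centre of the loose post foot (0.25 kg), 47 mm above its underside; x along the plate's 100 mm edge, y along its 80 mm edge, z up. Plywood base plate 100 x 80 x 12 mm; centred on it an upright square pine block 46 x 46 mm, 70 mm tall, faces parallel to the plate's edges; on top a round aluminium socket 32 mm across, 12 mm high. 94 mm high in all. Half a turn about z makes no difference.
- foot: The same post foot, origin at the centre of the plate's underside, same axes. It starts standing on the table, to the left or right of the jig. Grip it by the block's flat sides, with the fingertips more than 24 mm above its underside so that they clear the jig's strips.
- jig: Corner jig fixed to the table: plywood board 260 (x) x 240 (y) x 18 mm with fences on its +x and +y sides, meeting in a corner. Origin under the board's middle, on the table; z up. A steel strip 6 mm thick on top of each fence overhangs its inner face by 12 mm; underside 18 mm, top 24 mm above the board. The rest of the board is open and flat.
- corner (a point): Where the inner faces of the two fences meet, at the level of the board's top (18 mm above the table); axes as the jig's. The end fence's face is at x = 0 of this point and faces -x, the side fence's at y = 0 and faces -y. The seated foot has its centre 50 mm from the end fence's face and 40 mm from the side fence's.
- end_fence: The pine fence on the jig's +x side, 18 mm thick (x), 205 mm long (y), 18 mm high above the board, rigid. Origin at the centre of its underside, on the board. One of the plate's 80 mm edges comes against it.
- side_fence: The pine fence on the jig's +y side, 205 mm long (x), 18 mm thick (y), 18 mm high above the board, rigid. Origin at the centre of its underside, on the board. One of the plate's 100 mm edges comes against it.
- glue: White glue bottle, 54 mm across and 150 mm tall, standing on the table; origin at the centre of its underside. Leave alone.
- mallet: Hammer lying on the table; origin at the middle of its length, on the table. Leave alone.
- bracket: Small steel angle bracket, legs 60 mm long and 30 mm wide, standing on one leg; origin at its bend, on the table. Leave alone.
- tin: Open aluminium tin, 76 mm across and 70 mm tall; origin at the centre of its underside. Leave alone.

How it is judged:
By the outcome, as a careful person would: the job done as asked, in the order asked, and still so for the second after the job is handed in, while the arm keeps its last pose, push and grip.
It also fails if it takes over 58 s, if anything falls off the work surface, if the arm or the gripper's body presses on something with over 40 N, if the wrist force passes 120 N, or if a joint passes its speed limit or range.

## Working session

There is one attempt and no reset: what is moved stays moved. The work goes in short steps, each a Python script; the robot and the scene stay as the last script left them, time stands still between calls to the robot, and variables do not carry over. Pictures are saved under pics/ and viewed, at most 14 in all, crops included, and the job is handed in when it is done.

```bash
mkdir -p pics; ls
cat > h.py <<'E'
import numpy as np, cv2
from scipy.spatial.transform import Rotation as R
from station import bot, monitor, optics, order
def snap(cam,fn,crop=None,scale=1):
    m=optics.camera_model(cam); im=optics.get_image(cam)[:,:,::-1].copy()
    np.savez(fn.replace('.png','.npz'),**{k:np.array(v) for k,v in m.items()}); cv2.imwrite('pics/raw_'+fn,im)
    if crop: x0,y0,x1,y1=crop; im=im[y0:y1,x0:x1]
    cv2.imwrite('pics/'+fn,cv2.resize(im,None,fx=scale,fy=scale,interpolation=cv2.INTER_CUBIC))
def ray(m,uv,z):
    K,d,T=np.array(m['mtx']),np.array(m['dist']),np.array(m['camera_from_world'])
    p=cv2.undistortPoints(np.array(uv,float).reshape(-1,1,2),K,d).reshape(-1,2)
    D=np.c_[p,np.ones(len(p))]@T[:3,:3]; C=-T[:3,:3].T@T[:3,3]
    return C+D*((z-C[2])/D[:,2])[:,None]
def down(yaw): # tool z down, tool y axis at angle yaw in world
    y=np.array([np.cos(yaw),np.sin(yaw),0]);z=np.array([0,0,-1.]);x=np.cross(y,z)
    return R.from_matrix(np.c_[x,y,z]).as_quat()
E
python3 - <<'E'
from h import *
snap('top','top1.png',scale=1.25); snap('scene','sc1.png',scale=1.25)
s=monitor.get_state();print(s['tool_pos'],s['ee_rot'],s['time_s'],s['opening'],down(0))
E
```

```text
pics
[ 0.24810605 -0.60034914  0.19732751] [ 9.80869740e-01  1.94664494e-01 -6.80264259e-05 -5.32412798e-04] 0.1 1.0013553618159077 [0.70710678 0.70710678 0.         0.        ]
```

View pics/top1.png

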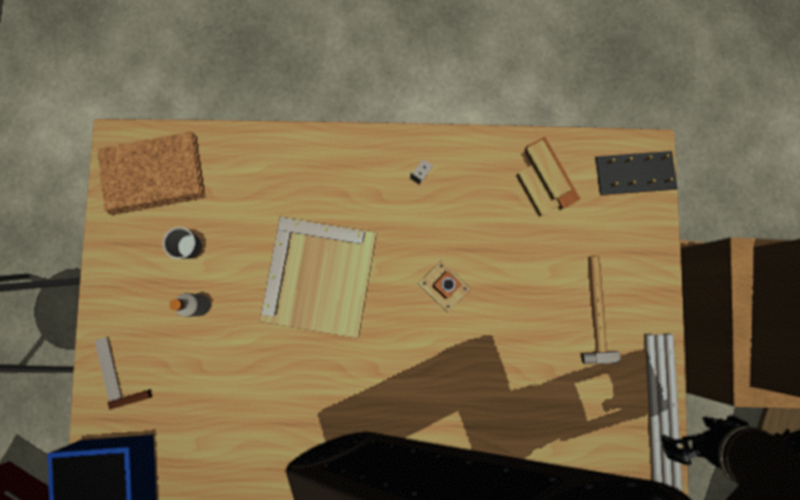

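View pics/sc1.png

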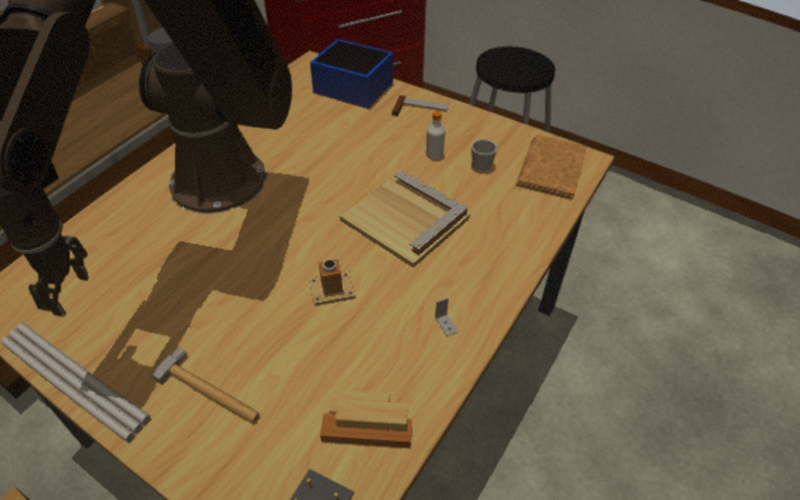

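The top view shows the jig with its corner at about (283,220) and the foot at about (445,286) in the enlarged picture. The foot is rotated about 40°. I'll convert these to positions and look closer with the wrist camera.

Run:
```python
from h import *
m=np.load('top1.npz')
P=lambda uv,z: ray(m,np.array(uv)/1.25,z).round(3).tolist()
print('strip corners/board',P([[281,217],[376,232],[262,320],[358,337]],.03))
print('foot plate',P([[441,263],[471,287],[447,311],[418,286]],.012),'sock',P([[449,285]],.094))
f=ray(m,[[449/1.25,285/1.25]],.094)[0]
print(f, np.load('top1.npz')['camera_from_world'].round(3))
mw=optics.camera_model('wrist'); s=monitor.get_state()
T=np.array(mw['camera_from_world']); Tc=np.linalg.inv(T)
Rt=R.from_quat(s['ee_rot']).as_matrix()
print('cam in tool',Rt.T@(Tc[:3,3]-s['tool_pos']), (Rt.T@Tc[:3,:3]).round(2),mw['mtx'])
for yaw in (0,np.pi/2,-np.pi/2):print(yaw,bot.ik([.55,-.05,.3],down(yaw)))
```

```text
strip corners/board [[0.693, 0.246, 0.03], [0.66, 0.015, 0.03], [0.444, 0.282, 0.03], [0.408, 0.053, 0.03]]
foot plate [[0.589, -0.145, 0.012], [0.532, -0.218, 0.012], [0.473, -0.16, 0.012], [0.532, -0.089, 0.012]] sock [[0.532, -0.155, 0.094]]
[ 0.53179524 -0.15463943  0.094     ] [[ 0.016 -1.     0.012 -0.04 ]
 [-0.994 -0.017 -0.104  0.605]
 [ 0.104 -0.011 -0.995  1.186]
 [ 0.     0.     0.     1.   ]]
cam in tool [ 0.08478033  0.00024703 -0.17617208] [[ 0.   -0.95 -0.33]
 [ 1.    0.    0.  ]
 [-0.   -0.33  0.95]] [[312.12078684   0.         316.60990408]
 [  0.         312.12078684 193.65347314]
 [  0.           0.           1.        ]]
0 [-1.45552112e-01  2.50773470e-01  1.68884321e+00 -4.44089210e-16
  1.20197598e+00 -1.45552112e-01]
1.5707963267948966 [-1.45552112e-01  2.50773470e-01  1.68884321e+00 -4.44089210e-16
  1.20197598e+00 -1.71634844e+00]
-1.5707963267948966 [-1.45552112e-01  2.50773470e-01  1.68884321e+00 -4.44089210e-16
  1.20197598e+00  1.42524422e+00]
```

Run:
```python
from h import *
bot.reach([.61,.15,.25],down(np.radians(-8.7))); snap('wrist','wj.png',scale=1.25)
bot.reach([.532,-.155,.25],down(np.radians(52))); snap('wrist','wf.png',(120,0,520,300),2)
print(monitor.get_state()['time_s'])
```

```text
4.6083
```

View pics/wj.png

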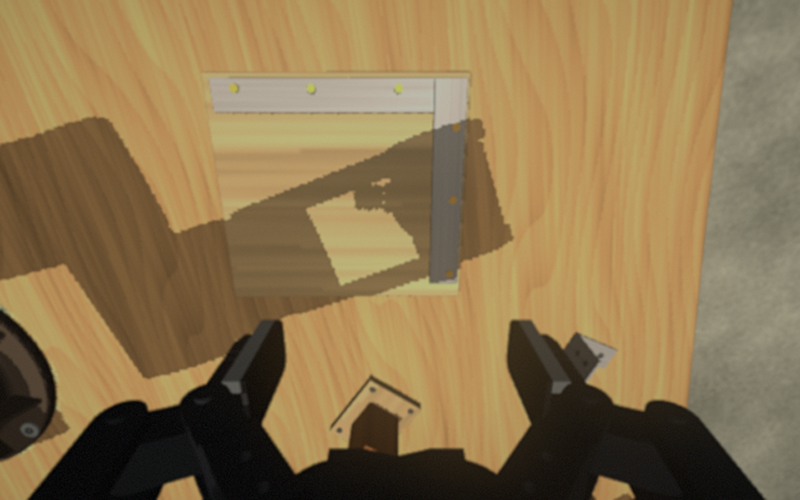

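View pics/wf.png

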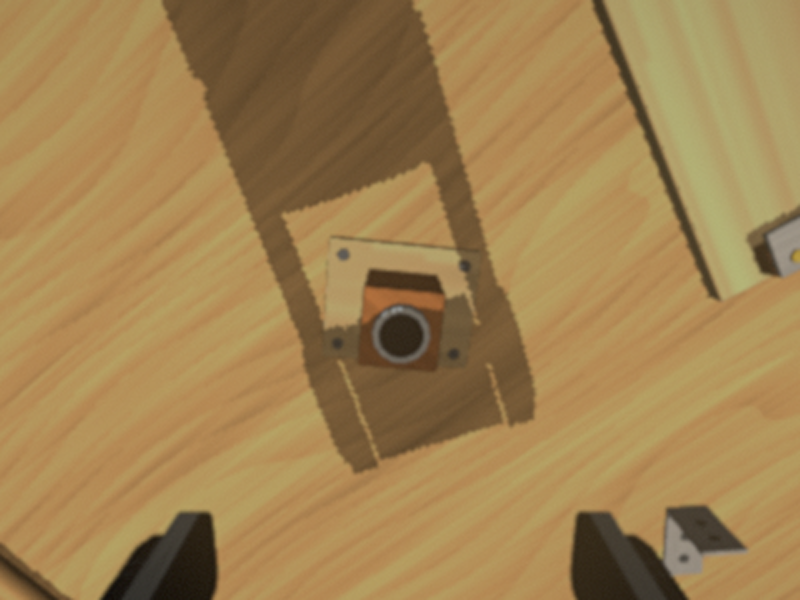

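The jig view shows the strip inner edges meeting at (434,111), with the side strip on top and the end strip at right. In the foot view the plate corners are about (332,237), (480,249), (470,367) and (322,358), and the socket is at (401,334).

Run:
```python
from h import *
m=np.load('wj.npz');p=ray(m,np.array([[216,112],[434,111],[429,281],[211,78],[469,78]])/1.25,.042)
print(p.round(4)); a=p[1]-p[0];b=p[2]-p[1];print(np.degrees(np.arctan2(a[1],a[0])),np.degrees(np.arctan2(b[1],b[0]))+90,np.linalg.norm(a),np.linalg.norm(b))
m=np.load('wf.npz');q=ray(m,np.array([[332,237],[480,249],[470,367],[322,358]])/2+[120,0],.012);s=ray(m,np.array([[401,334]])/2+[120,0],.094)
print(q.round(4),q.mean(0),s)
for i in range(4):
  d=q[(i+1)%4]-q[i];print(np.linalg.norm(d).round(4),np.degrees(np.arctan2(d[1],d[0])).round(1))
```

```text
[[0.4583 0.2527 0.042 ]
 [0.6586 0.2234 0.042 ]
 [0.6326 0.0518 0.042 ]
 [0.4628 0.2813 0.042 ]
 [0.6933 0.2466 0.042 ]]
-8.319461041930978 -8.620510779310536 0.20244438603423578 0.17358438397747153
[[ 0.4742 -0.1589  0.012 ]
 [ 0.5394 -0.0878  0.012 ]
 [ 0.6008 -0.1398  0.012 ]
 [ 0.5326 -0.2166  0.012 ]] [ 0.53676337 -0.15075112  0.012     ] [[ 0.53561937 -0.15119155  0.094     ]]
0.0965 47.5
0.0805 -40.3
0.1027 -131.6
0.0821 135.3
```

Run:
```python
from h import *
d=down(np.radians(48)); c=np.array([.536,-.151,0])
bot.reach(c+[0,0,.12],d); bot.move_linear(c+[0,0,.029],feed=.08)
print(monitor.get_state()['contact_force'])
bot.command_gripper(0.,80)
s=monitor.get_state();print(s['opening'],s['finger_force'],s['contact_force'])
bot.move_linear(c+[0,0,.16],feed=.1)
t=np.radians(-8.5); ex=np.array([np.cos(t),np.sin(t),0]); ey=np.array([-np.sin(t),np.cos(t),0])
C=np.array([.6722,.2335,0])
bot.reach(C-.10*ex-.09*ey+[0,0,.13],down(t))
bot.dwell(.2); snap('wrist','w3.png',(120,0,520,300),2)
snap('top','t3.png',(180,140,400,300),3)
s=monitor.get_state();print(s['time_s'],s['tool_pos'],s['opening'],s['contact_force'],s['torque'])
```

```text
[ 0.3919577  -0.51194703 -0.27974205]
0.5183932873740497 81.77987694740295 [-2.20900623 -0.87497005  9.12791025]
10.15 [0.56014719 0.15880516 0.13007351] 0.5162557373105164 [ 0.01206951 -0.04592562 -3.1489271 ] [-0.02309923  0.05091025  0.01231334]
```

View pics/w3.png

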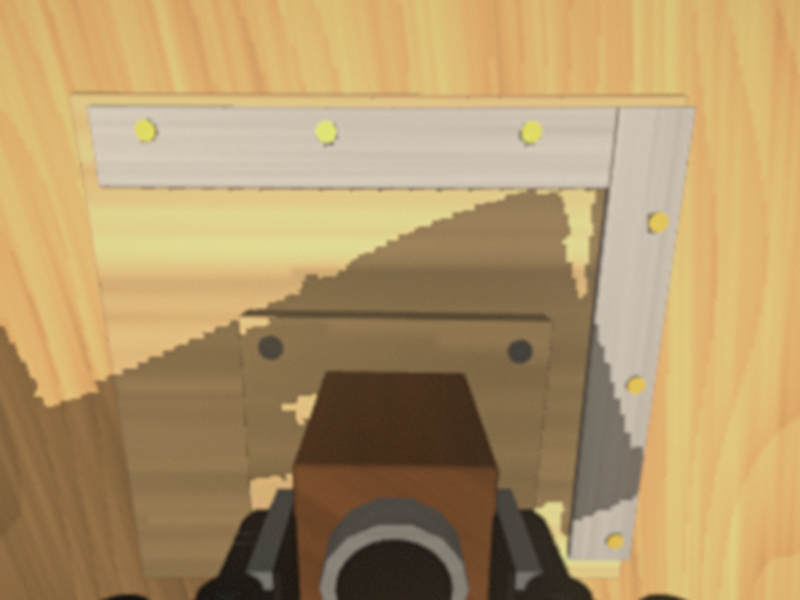

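The foot is held upright and its plate's front edge runs (242,319) to (549,321). The strips' inner corner is at (606,187).

Run:
```python
from h import *
m=np.load('w3.npz');f=lambda u,z: ray(m,np.array(u)/2+[120,0],z)
p=f([[100,186],[606,187],[570,558],[693,107]],.042);q=f([[242,319],[549,321]],.113)
for a,b in ((0,1),(2,1)):
  d=p[b]-p[a];print(np.linalg.norm(d),np.degrees(np.arctan2(d[1],d[0])))
d=q[1]-q[0];yaw=np.arctan2(d[1],d[0]);print('plate',np.linalg.norm(d),np.degrees(yaw));print(p.round(4),q.round(4))
t=np.radians(-8.5);n=np.array([-np.sin(t),np.cos(t),0]);c=q.mean(0)-.04*n;print('foot c',c,monitor.get_state()['tool_pos'])
```

```text
0.2028575075260103 -8.540611391083141
0.1741951339569391 82.08167001463364
plate 0.0968009201287373 -8.87466222174288
[[0.4566 0.2532 0.042 ]
 [0.6572 0.2231 0.042 ]
 [0.6332 0.0506 0.042 ]
 [0.6911 0.2474 0.042 ]] [[0.5199 0.2054 0.113 ]
 [0.6155 0.1905 0.113 ]]
foot c [0.5617815 0.1583625 0.113    ] [0.56014719 0.15880516 0.13007351]
```

```bash
cat >> h.py <<'E'
t=np.radians(-8.45); ex=np.array([np.cos(t),np.sin(t),0]); ey=np.array([-np.sin(t),np.cos(t),0]); ez=np.array([0,0,1.])
def F():
    s=monitor.get_state(); f=np.array(s['contact_force']); return np.array([f@ex,f@ey,f[2]+3.15]), s
def guard(p,dirn,step,n,ax,lim,feed=.02):
    for i in range(n):
        p=p+step*dirn; bot.move_linear(p,feed=feed); f,s=F()
        if abs(f[ax])>lim: break
    print(i,'cmd',p.round(4),'pos',np.round(s['tool_pos'],4),'F',f.round(1),'M',np.round(s['torque'],2),s['opening'],s['time_s']); return p
E
python3 - <<'E'
from h import *
p=np.array(monitor.get_state()['tool_pos']); p[2]=.050
bot.move_linear(p,attitude=down(t),feed=.08); print(F()[0])
p=guard(p,-ez,.0005,14,2,3)
np.save('p.npy',p)
E
```

```text
[-0.17827684 -0.44734219  0.70472626]
4 cmd [0.5601 0.1588 0.0475] pos [0.5602 0.1589 0.0476] F [-0.2  0.5  3.8] M [0.15 0.11 0.02] 0.5219730723843291 12.55
```

Run:
```python
from h import *
p=np.load('p.npy')
p=p+.042*ey+.042*ex; bot.move_linear(p,feed=.05); print(F()[0])
p=guard(p,ey,.001,16,1,9)
p=p-.0003*ey
p=guard(p,ex,.001,16,0,12)
np.save('p.npy',p); snap('scene','s5.png',(250,110,410,230),5); snap('wrist','w5.png',(120,0,520,300),2)
```

```text
[-2.52549752 -2.3052521   9.95731673]
7 cmd [0.609  0.2021 0.0475] pos [0.6104 0.2015 0.0481] F [  2.2 -12.1  13. ] M [-2.11  0.21  0.37] 0.5199304692984517 15.8917
3 cmd [0.613  0.2012 0.0475] pos [0.6108 0.2006 0.0476] F [-14.9 -10.1  22.7] M [-1.1   3.11  0.47] 0.5166877786235222 16.8917
```

View pics/w5.png

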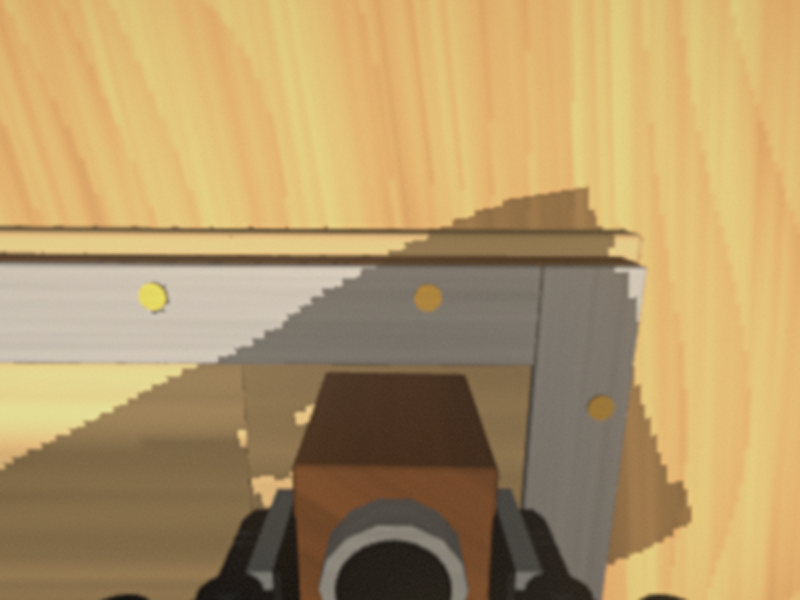

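View pics/s5.png

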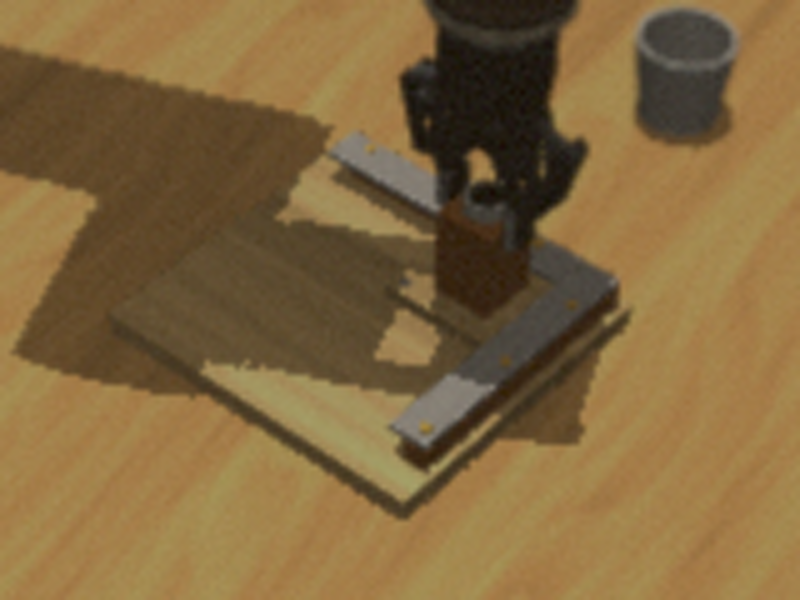

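Both pictures show the plate under the side strip and standing upright. Contact with the end fence isn't certain, because the force could be friction. The plate's left edge runs (243,367) to (249,420) and the end strip's edge is at about (531,380), so I'll measure that gap.

```bash
cat >> h.py <<'E'
def gap(fn,pl,st):
    m=np.load(fn);g=lambda u,z: ray(m,np.array([u])/2+[120,0],z)[0]
    print('gap to end fence',(g(st,.042)-g(pl,.030))@ex+.012-.100)
E
python3 - <<'E'
from h import *
gap('w5.npz',[244,380],[531,380]);gap('w5.npz',[249,420],[529,420])
p=np.load('p.npy')
p=p+.0010*ez-.0035*ex-.0005*ey; bot.move_linear(p,feed=.02); print(F()[0])
for i in range(12):
    p=p+.001*ex; bot.move_linear(p,feed=.02); f,s=F(); print(f.round(1),(s['tool_pos']@ex).round(4),(s['tool_pos']@ey).round(4),s['tool_pos'][2].round(4))
    if f[0]<-14: break
np.save('p.npy',p); snap('wrist','w6.png',(120,0,520,300),2);print(s['time_s'],(p@ex),p@ey,p[2])
E
```

```text
gap to end fence 0.0029982219668110155
gap to end fence 0.0027628186234540525
[-0.46638422 -4.03914317  3.6476087 ]
[-1.  -1.9  0.3] 0.5742 0.2886 0.0482
[-0.7 -2.3 -0.2] 0.5753 0.2886 0.0484
[-1.7 -2.1 -0.3] 0.5763 0.2886 0.0485
[-1.2 -3.   0.4] 0.5774 0.2886 0.0485
[-0.8 -3.   1.8] 0.5783 0.2886 0.0485
[-4.2 -2.9  3.9] 0.5786 0.2884 0.0484
[-8.5 -3.4  5.6] 0.5787 0.2883 0.0483
[-13.   -2.2   8.5] 0.5788 0.2881 0.0482
[-17.3  -3.4  10.6] 0.579 0.288 0.0481
19.575 0.5822306727451494 0.2885927922095247 0.0485
```

View pics/w6.png

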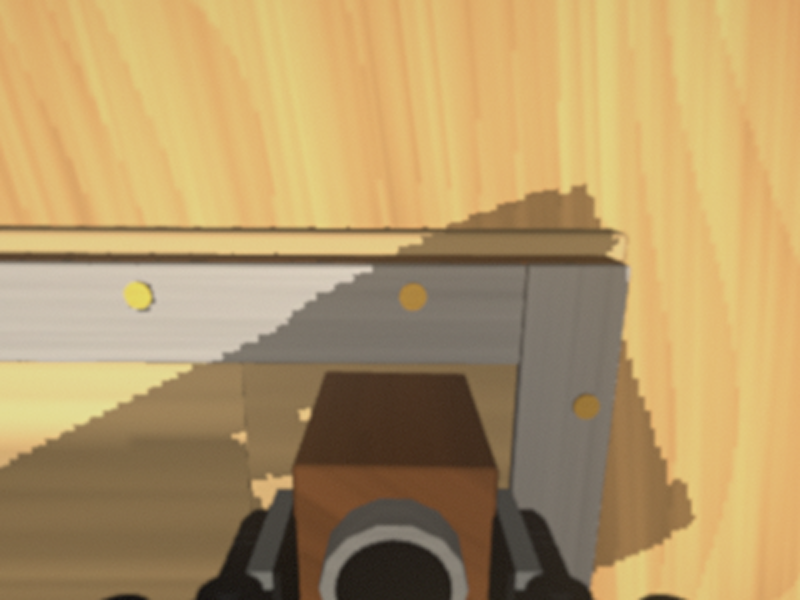

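Before this the plate had been stuck on friction; it has now moved 4.5 mm further and bears firmly on the end fence at ex = 0.5785. I'll probe the side fence the same way, with light vertical load.

Run:
```python
from h import *
p=np.load('p.npy')
p=p-.0035*ex-.0015*ey+.0003*ez; bot.move_linear(p,feed=.02); print(F()[0])
for i in range(9):
    p=p+.001*ey; bot.move_linear(p,feed=.02); f,s=F(); print(f.round(1),(s['tool_pos']@ex).round(4),(s['tool_pos']@ey).round(4),s['tool_pos'][2].round(4),np.round(s['torque'],2))
    if f[1]<-16: break
np.save('p.npy',p); print(s['time_s'],p)
```

```text
[-5.33826838 -0.33864318  1.89021657]
[-4.4 -2.8  2.3] 0.5785 0.2879 0.0487 [-0.32  1.05  0.09]
[-3.5 -3.4  2.3] 0.5785 0.2887 0.0487 [-0.71  0.99  0.19]
[-2.9 -7.5  4.1] 0.5786 0.2892 0.0488 [-1.51  1.03  0.44]
[ -3.1 -12.    5.5] 0.5786 0.2897 0.0488 [-2.35  1.28  0.58]
[ -2.1 -10.7   6.9] 0.5789 0.291 0.049 [-1.93  0.88  0.26]
[ -1.  -14.1   7.9] 0.5789 0.2915 0.049 [-2.84  0.82  0.21]
[ -2.9 -16.5  11.7] 0.5789 0.2922 0.0492 [-3.24  1.22  0.6 ]
21.7167 [0.61566409 0.20585794 0.0488    ]
```

Run:
```python
from h import *
snap('wrist','w7.png',(120,0,520,300),2)
a=cv2.imread('pics/w6.png');b=cv2.imread('pics/w7.png')
c=np.hstack([a[160:600,220:620],b[160:600,220:620]]);cv2.imwrite('pics/cmp.png',c)
```

```text
(no output)
```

View pics/cmp.png

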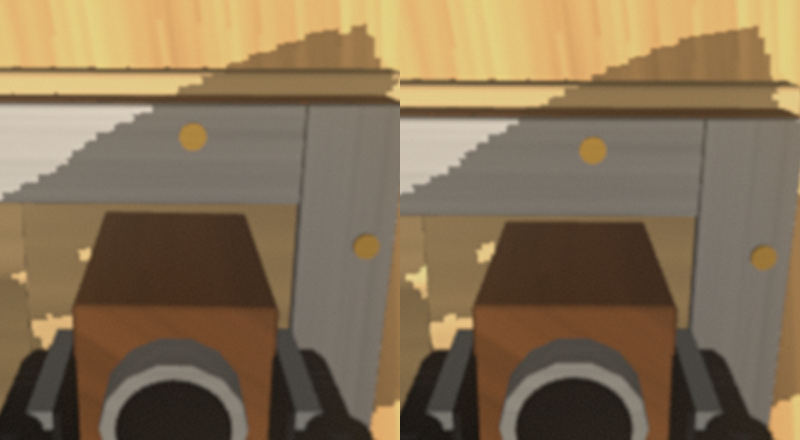

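Relative to the left picture, the block's foot has lagged by about 9 px while its top edge has not moved. So the plate already bears on the side fence at about ey = 0.2887, and further pushing only tilted the foot in the pads. I'll back off, let it settle flat, regrip at 120 N, and press again with more down-load and less side push.

Run:
```python
from h import *
p=np.load('p.npy')
def go(q,feed=.02):
    bot.move_linear(q,feed=feed); f,s=F(); T=s['tool_pos']
    print('cmd',round(q@ex,4),round(q@ey,4),round(q[2],4),'F',f.round(1),'at',round(T@ex,4),round(T@ey,4),round(T[2],4),'M',np.round(s['torque'],2),s['time_s']); return f
p=.5780*ex+.2882*ey+.0480*ez; go(p)
bot.command_gripper(.75); bot.dwell(.2); go(p)
bot.command_gripper(0.,120); f=go(p)
p=p-.0008*ez; f=go(p)
for i in range(8):           # end fence
    p=p+.0007*ex; f=go(p)
    if f[0]<-13: break
for i in range(8):           # side fence
    p=p+.0005*ey; f=go(p)
    if f[1]<-11: break
np.save('p.npy',p); print(monitor.get_state()['opening'])
snap('wrist','w8.png',(120,0,520,300),2)
a=cv2.imread('pics/w6.png');b=cv2.imread('pics/w8.png')
cv2.imwrite('pics/cmp8.png',np.hstack([a[160:600,220:620],b[160:600,220:620]]))
```

```text
cmd 0.578 0.2882 0.048 F [ 2.  -0.7  5.2] at 0.5789 0.2885 0.0484 M [ 0.01 -0.16 -0.01] 22.2167
cmd 0.578 0.2882 0.048 F [0.4 0.2 2.2] at 0.578 0.2882 0.048 M [ 0.    0.04 -0.04] 23.0
cmd 0.578 0.2882 0.048 F [-1.5 -1.1 13.1] at 0.5782 0.2883 0.0486 M [0.04 0.84 0.06] 23.5667
cmd 0.578 0.2882 0.0472 F [-4.9 -2.2 23.9] at 0.5783 0.2883 0.0486 M [-0.17  1.61  0.04] 23.8167
cmd 0.5787 0.2882 0.0472 F [-7.4 -2.3 27.4] at 0.5783 0.2883 0.0486 M [0.01 2.1  0.03] 24.0667
cmd 0.5794 0.2882 0.0472 F [-14.   -1.2  31.4] at 0.5783 0.2883 0.0486 M [0.15 2.66 0.04] 24.3167
cmd 0.5794 0.2887 0.0472 F [-11.5  -6.3  31.5] at 0.5783 0.2883 0.0486 M [-0.53  2.56 -0.02] 24.5667
cmd 0.5794 0.2892 0.0472 F [-11.   -9.4  31.6] at 0.5783 0.2883 0.0486 M [-1.14  2.62  0.03] 24.8167
cmd 0.5794 0.2897 0.0472 F [-12.3 -13.8  32.4] at 0.5783 0.2883 0.0486 M [-1.82  2.59  0.01] 25.0667
0.5031699621233288
```

View pics/cmp8.png

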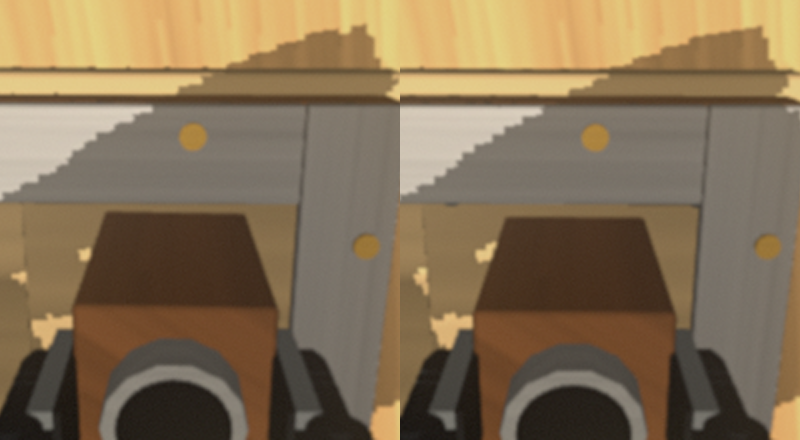

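Run:
```python
from h import *
def Y(fn,blk,st,le,se):
    m=np.load(fn);g=lambda u,z: ray(m,(np.array([u])+[220,160])/2+[120,0],z)[0]
    print(fn,'y gap',(g(st,.042)-g(blk,.030))@ey-.005,'x gap',(g(se,.042)-g(le,.030))@ex-.088)
Y('w6.npz',[175,213],[175,203.5],[24,230],[298,230])
Y('w7.npz',[175,222],[175,215.5],[25,240],[295,240])
Y('w8.npz',[175,217.5],[175,204.5],[23,230],[299,230])
```

```text
w6.npz y gap 0.0019054988259676192 x gap -0.00024186949701190952
w7.npz y gap 0.0011844796592580913 x gap -0.0005752104688419579
w8.npz y gap 0.00314711362873583 x gap 0.0005742483145806804
```

The foot slid back about 1–2 mm when I retracted, and the heavy down-load now holds it by friction. I'll push again with the vertical force regulated low until it really stops, and only then add down-load.

```bash
cat >> h.py <<'E'
def go(q,feed=.02,v=True):
    bot.move_linear(q,feed=feed); f,s=F(); T=s['tool_pos']
    if v: print('cmd',(np.array([q@ex,q@ey,q[2]])*1e3).round(1),'F',f.round(1),'at',(np.array([T@ex,T@ey,T[2]])*1e3).round(2),'M',np.round(s['torque'],2),s['time_s'])
    return f
def push(p,d,ax,lim,fz,n,step=.0005):
    for i in range(n):
        f=F()[0]
        if f[ax]<-lim: break
        p=p+step*d+np.clip((f[2]-fz)*5e-5,-.0004,.0004)*ez; f=go(p)
    return p
E
python3 - <<'E'
from h import *
p=np.load('p.npy'); p=p+.0010*ez; go(p); p=p-.0008*ex+.0005*ez-.0012*ey; go(p)
p=push(p,ey,1,13,5,12)
np.save('p.npy',p); snap('wrist','w9.png',(120,0,520,300),2)
a=cv2.imread('pics/w8.png');b=cv2.imread('pics/w9.png')
cv2.imwrite('pics/cmp9.png',np.hstack([a[160:600,220:620],b[160:600,220:620]]))
E
```

```text
cmd [579.4 289.7  48.2] F [-3.3 -6.  15.3] at [579.15 289.28  48.64] M [-0.73  1.32  0.11] 25.3667
cmd [578.6 288.5  48.7] F [-1.1 -2.   7.3] at [578.71 288.47  48.75] M [-0.27  0.5   0.05] 25.6167
cmd [578.6 289.   48.8] F [ 0.3 -2.4  6.6] at [578.73 288.98  48.79] M [-0.39  0.24  0.05] 25.8667
cmd [578.6 289.5  48.9] F [-0.2 -1.2  3.8] at [578.68 289.63  48.82] M [-0.19 -0.04  0.01] 26.1167
cmd [578.6 290.   48.8] F [ 2.  -1.3  3.1] at [578.66 290.11  48.79] M [-0.29 -0.12  0.05] 26.3667
cmd [578.6 290.5  48.7] F [ 2.1 -2.4  5.8] at [578.73 290.45  48.82] M [-0.57 -0.11  0.05] 26.6167
cmd [578.6 291.   48.8] F [ 2.  -5.7  6.2] at [578.76 290.74  48.93] M [-1.07 -0.07  0.17] 26.8667
cmd [578.6 291.5  48.8] F [ 3.5 -8.1  7.5] at [578.74 290.94  48.98] M [-1.49 -0.06  0.21] 27.1167
cmd [578.6 292.   49. ] F [ 2.5 -8.8  7.5] at [578.72 291.17  49.11] M [-1.94 -0.    0.24] 27.3667
cmd [578.6 292.5  49.1] F [  2.2 -11.3   9.4] at [578.74 291.42  49.25] M [-2.36 -0.    0.31] 27.6167
cmd [578.6 293.   49.3] F [  4.  -13.3   9.3] at [578.73 291.71  49.42] M [-2.77 -0.09  0.32] 27.8667
```

View pics/cmp9.png

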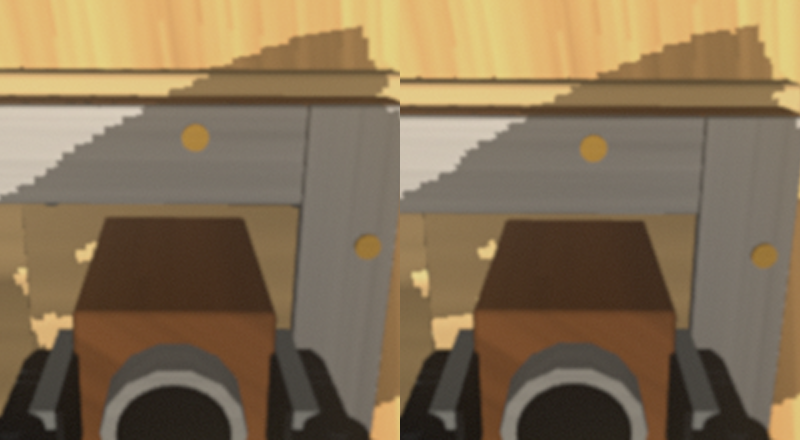

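Free sliding stopped cleanly at ey ≈ 290.5 mm, so that is the real side-fence contact. The foot has tilted slightly since (z is up 0.5 mm). I'll press it flat while easing y back to contact, then push on x, then load both.

Run:
```python
from h import *
p=np.load('p.npy')
for a,b in ((.0005,.0006),(.0005,.0005),(.0005,.0004),(.0002,.0003)):
    p=p-a*ey-b*ez; f=go(p)
print('x'); p=push(p,ex,0,14,14,12,.0006)
print('y'); p=push(p,ey,1,9,16,6,.0004)
np.save('p.npy',p); snap('wrist','w10.png',(120,0,520,300),2)
a=cv2.imread('pics/w9.png');b=cv2.imread('pics/w10.png')
cv2.imwrite('pics/cmp10.png',np.hstack([a[160:600,220:620],b[160:600,220:620]]))
```

```text
cmd [578.6 292.5  48.7] F [  1.9 -12.4  13.5] at [578.8  291.35  49.14] M [-2.38  0.32  0.35] 28.1667
cmd [578.6 292.   48.2] F [  1.4 -12.8  18. ] at [578.86 291.04  48.95] M [-2.21  0.64  0.37] 28.4167
cmd [578.6 291.5  47.8] F [ -0.1 -11.5  21.1] at [578.91 290.72  48.77] M [-1.81  0.89  0.36] 28.6667
cmd [578.6 291.3  47.5] F [ -1.4 -11.5  24.3] at [578.94 290.55  48.7 ] M [-1.82  1.07  0.3 ] 28.9167
x
cmd [579.2 291.3  47.9] F [-2.2 -9.6 20.3] at [578.96 290.55  48.71] M [-1.57  1.26  0.32] 29.1667
cmd [579.8 291.3  48.2] F [-5.  -9.1 17.1] at [578.98 290.56  48.69] M [-1.33  1.31  0.22] 29.4167
cmd [580.4 291.3  48.4] F [-7.5 -8.7 17.7] at [579.01 290.49  48.68] M [-1.16  1.79  0.24] 29.6667
cmd [581.  291.3  48.6] F [-9.5 -6.9 17.4] at [579.03 290.44  48.64] M [-0.99  1.92  0.22] 29.9167
cmd [581.6 291.3  48.7] F [-11.5  -7.8  17.5] at [579.18 290.44  48.67] M [-0.8   2.25  0.3 ] 30.1667
cmd [582.2 291.3  48.9] F [-13.1  -6.4  17.4] at [579.23 290.43  48.72] M [-0.58  2.69  0.31] 30.4167
cmd [582.8 291.3  49.1] F [-16.4  -5.4  17.8] at [579.28 290.37  48.73] M [-0.46  3.04  0.34] 30.6667
y
cmd [582.8 291.7  49.2] F [-15.1  -7.8  17.6] at [579.31 290.48  48.81] M [-0.86  2.99  0.3 ] 30.9167
cmd [582.8 292.1  49.2] F [-14.9  -9.7  19.4] at [579.32 290.65  48.88] M [-1.25  3.02  0.38] 31.1667
```

View pics/cmp10.png

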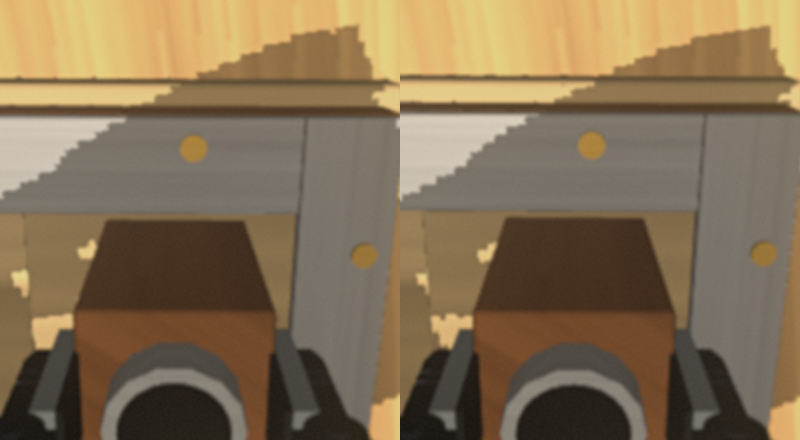

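Still flat, with the y gap held and the end-strip gap closed. As a last check I'll unload vertically for a moment: if the plate were only stuck on friction, it would jump forward. Then I'll set the final load.

Run:
```python
from h import *
p=np.load('p.npy')
for i in range(3): p=p+.0003*ez; go(p)
f=F()[0]
for i in range(8):
    f=F()[0]
    p=p+np.clip((-15-f[0])*-1e-4,-.0005,.0005)*ex*0+np.clip((15+f[0])*1e-4,-.0005,.0005)*ex+np.clip((11+f[1])*1e-4,-.0004,.0004)*ey+np.clip((f[2]-20)*5e-5,-.0004,.0004)*ez
    go(p,v=i>5)
bot.dwell(1.); go(p); np.save('p.npy',p); snap('wrist','w11.png',(120,0,520,300),2)
b=cv2.imread('pics/w10.png');c=cv2.imread('pics/w11.png')
cv2.imwrite('pics/cmp11.png',np.hstack([b[160:600,220:620],c[160:600,220:620]]))
```

```text
cmd [582.8 292.1  49.5] F [-12.8  -8.9  15.2] at [579.27 290.72  48.89] M [-1.13  2.79  0.36] 31.4667
cmd [582.8 292.1  49.8] F [-13.1  -7.6  10.4] at [579.33 290.8   48.98] M [-0.96  2.51  0.41] 31.7167
cmd [582.8 292.1  50.1] F [-11.2  -6.3   7.4] at [579.35 290.86  49.05] M [-0.86  2.39  0.4 ] 31.9667
cmd [582.8 292.5  49.3] F [-15.5 -11.6  20.1] at [579.35 290.84  48.97] M [-1.51  3.09  0.41] 33.7167
cmd [582.8 292.4  49.3] F [-14.9 -10.6  18.9] at [579.34 290.81  48.96] M [-1.49  3.14  0.35] 33.9667
cmd [582.8 292.4  49.3] F [-14.4 -11.3  19.8] at [579.36 290.84  48.97] M [-1.49  3.1   0.41] 35.2167
```

View pics/cmp11.png

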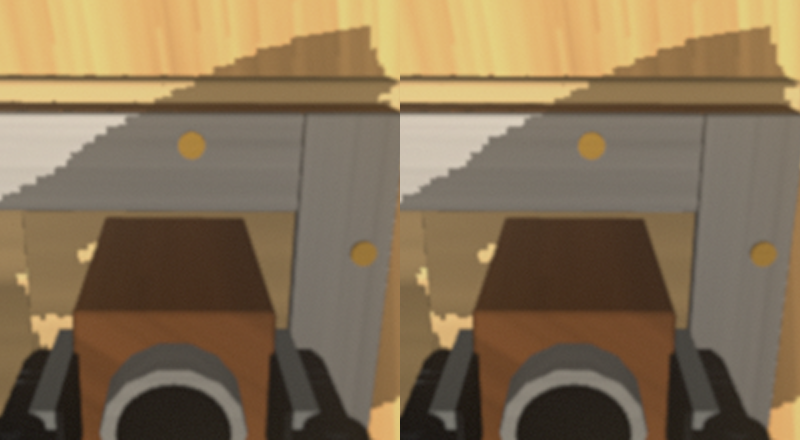

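Unloading caused no jump, so both contacts are real. z is 0.25 mm above the flat value, so I'll take that out and hand in.

Run:
```python
from h import *
p=np.load('p.npy')
p=p-.0004*ez-.0001*ey; go(p)
for i in range(3):
    T=monitor.get_state()['tool_pos'];f=F()[0]
    if T[2]<.04875 or f[2]>30: break
    p=p-.0003*ez-.0002*ey; go(p)
bot.dwell(.5); f=go(p)
if f[0]<-8 and f[1]<-7: print(order.close_job())
```

```text
cmd [582.8 292.3  48.9] F [-16.  -12.3  25.3] at [579.36 290.73  48.88] M [-1.54  3.34  0.36] 35.5167
cmd [582.8 292.1  48.6] F [-17.4 -12.6  27.4] at [579.31 290.57  48.78] M [-1.45  3.52  0.33] 35.7667
cmd [582.8 291.9  48.3] F [-18.9 -11.6  31.2] at [579.3  290.48  48.72] M [-1.4   3.68  0.32] 36.0167
cmd [582.8 291.9  48.3] F [-18.6 -11.1  31.5] at [579.29 290.49  48.71] M [-1.35  3.7   0.35] 36.7667
the job is handed in; nothing more can be done
None
```

The job is handed in at about 37 s of the 58 s: the post foot sits flat in the jig corner under both strips, still gripped and pressed at about 19 N towards the end fence, 11 N towards the side fence and 31 N down, and the arm went nowhere near the glue bottle, hammer, angle bracket or tin.

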